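# Brush the guava offcuts off the inspection bed

### The arm

A 7-joint arm with a two-finger parallel gripper is mounted at the origin on the work surface. World frame = base frame: x ahead of the robot, y to its left, z up, the work surface at z = 0. Lengths are in m, angles in rad, forces in N, time in s.
With the tool pointing down it reaches from about 0.4 to 0.9 m from the base axis. Payload 5.5 kg.
Tool frame: the origin (TCP) lies midway between the tips of the shut fingers; the grasp point (between the pads) lies 19 mm behind it (manip.grip_depth is the distance from the TCP to the grasp point, in m); z points along the fingers, y is the line along which they close (so a half turn about z gives the same grasp; the last joint's range is limited). The gripper opens to 92 mm and grips with 3 to 60 N. Pads are 19 mm wide; open, the fingers measure 130 mm over their backs; the gripper's body (75 mm by 190 mm) begins 47 mm behind the grasp point.
Start: joints at [1.45, 0.501, -0.427, 1.55, 0.221, 1.138, -0.21], TCP at [0.243, -0.603, 0.227] pointing down, gripper open.
Joint ranges: [-2.88, 2.88], [-0.31, 2.03], [-1.54, 1.56], [0.2, 2.42], [-1.41, 4.55], [0.19, 2.02], [-2.57, 2.57]. Speed limits (rad/s): [2.57, 2.57, 3.14, 3.14, 3.14, 3.14, 3.14].

### API

Orientations are given as a unit quaternion [x, y, z, w].
In Python, from bench import manip, effector, viewer gives the robot as it stands. Calls block until the motion is done:
- manip.move_pose(position, orientation): joint-space move of the TCP to a pose.
- manip.servo_line(position, ori=None, vel=0.15): straight line of the TCP; ori=None keeps the orientation; vel is the mean speed in m/s.
- manip.movej(angles): joint-space move.
- effector.open_jaws() and effector.close(f_grip=None): open the fingers fully, or close them until they stop; f_grip is the grip in N (None keeps the last).
- manip.sleep(seconds).
- manip.solve_ik(position, orientation): joint angles nearest the present ones, or None.
- viewer.get_image(name): name is "side" or "top"; returns the picture (384x512x3 uint8, red, green, blue); there is no depth.
- viewer.get_calibration(name): a dict with "vfov" (degrees; the focal length in pixels is half the picture's height over the tangent of half this angle, whatever the lens; pixels are square), "cx", "cy" (the principal point, pixels), "eye" and "attitude" of the camera in the world. Camera axes: x right, y down, z forward; pixel columns grow to the right and rows downward; lengths in m; the calibration is good to about 2 mm. A picture is of the moment at which its call begins. get_calibration takes no time and is no camera call.
A pose or a line that the arm cannot do raises manip.PlanningError and nothing moves.
- manip.hand_in(): hands the job in; it is judged then, once.
Readings, each from a call of its own:
- manip.current_clock(): time.
- manip.current_q(): joint angles.
- manip.current_joint_velocities(): joint speeds.
- manip.current_tau(): joint torques, N m.
- manip.current_tool_pos(): TCP position.
- manip.current_tcp_rot(): TCP orientation.
- manip.current_force(): force on the tool from outside, world axes, zero at the start.
- manip.current_wrist_torque(): the same for the moment, N m.
- manip.current_finger_gap(): finger opening in m.
- manip.current_gripper_force(): force on a finger pad.
Only numpy, scipy, OpenCV 4.12 (cv2) and the standard library are available. Lean on these libraries where they do the work, as an engineer would, in place of code of your own. Each camera call takes 0.05 s, during which the arm holds its last target. There are 200 camera calls.

### The job

Pick up the hand brush from its mat, reach in under the ring lamp and sweep all three guava offcuts off the inspection bed into the steel scrap tray at its side, letting none fall on the table and moving the offcuts with the brush only, never with the gripper. Do not bump the lamp and leave the bottle and jar where they stand. When the bed is clear, set the brush gently back on its mat, standing on its bristles, and let go.

Things in the scene. Friction and masses are not known exactly. Their poses are not given: they have to be found in the camera images.
- bed: Inspection bed: raised white plate 205 (x) by 260 (y) mm, top face 80 mm above the table, 12 mm thick, on four inset feet. Steel lips 15 mm high, 8 mm thick along its front (-x) and back (+x) edges; left and right (y) edges open, without lips. Origin on the table under its middle; x away from the robot, z up. Fixed.
- lamp: White ring lamp. Its horizontal ring hangs over the bed, rather to its rear: underside 285 mm above the table (205 mm above the bed), 220 mm outside and 152 mm inside diameter, 30 mm thick, open in the middle. Origin on the table level straight under the ring's centre; its base plate (130 by 200 mm) stands behind the bed, centred at x = 165 mm, with rods 340 mm high. Fixed.
- tray: Open rectangular steel scrap tray, 320 (x) by 220 (y) by 60 mm high, walls and floor 4 mm, empty. Stands against the left or the right open edge of the bed, its near wall tucked some 5 mm under the bed's edge. Origin under its centre, axes about parallel to the bed's. Fixed.
- mat: Flat black rubber mat, 260 (x) by 160 (y) by 4 mm, on the table on the other side of the bed from the tray; the brush lies on it. Origin under its centre. Fixed.
- brush: Wooden hand brush, 185 mm long, 150 g. Origin: middle of the bristles' underside, z up. Head 110 (x) by 42 (y) by 60 mm high: black bristles 42 mm, wooden block above. Straight handle towards its -x, from x = -55 to -130 mm, 26 mm wide (y), 22 mm thick (z), centreline 51 mm above the underside. Starts standing on its bristles on the mat, handle towards the robot.
- half_a: Half of a guava, a green dome, cut face down at the start: 60 mm diameter, 33 mm high, about 60 g. Origin at the middle of the flat face, z out of the dome. At the start on the bed.
- half_b: Half of a guava, a green dome, cut face down at the start: 60 mm diameter, 33 mm high, about 60 g. Origin at the middle of the flat face, z out of the dome. At the start on the bed.
- slice: Thick round guava slice, green rim and pale face: 60 mm diameter, 24 mm thick, about 60 g. Origin at the middle of one face, z along the axis. At the start lying flat on the bed.
- spray_bottle: White spray bottle, 84 mm diameter, 206 mm high, standing off to one side; not part of the work. Origin under its centre.
- jar: Glass jar with a metal lid, 80 mm diameter, 110 mm high, standing off to one side; not part of the work. Origin under its centre.

How it is judged:
On the way, in this order (a step that is already met when the one before it is completed fails the run):
1. the brush is held in the gripper, clear of the mat (contact force between the fingers and brush above 1 N and z of brush in the frame of mat above 0.03 m), for 0.2 s.
2. all three offcuts lie in the tray, off the bed, while the brush is still held off the mat (all of step 1 and x of half_a in the frame of tray between -0.156 and 0.156 m and y of half_a in the frame of tray between -0.106 and 0.106 m and z of each of half_a, half_b, slice in the frame of tray below 0.075 m and contact force between each of half_a, half_b, slice and bed below 0.05 N and x of half_b in the frame of tray between -0.156 and 0.156 m and y of half_b in the frame of tray between -0.106 and 0.106 m and x of slice in the frame of tray between -0.156 and 0.156 m and y of slice in the frame of tray between -0.106 and 0.106 m), for 0.2 s.
At the end, for the whole second after the job is handed in: All three offcuts at rest in the tray: origins inside its walls and under 75 mm above the table (one may lie on another), none touching the bed. Brush standing on its bristles on the mat: their middle over the mat, underside under 12 mm above the table, tilt under 0.15 rad, released, at rest (x of half_a in the frame of tray between -0.156 and 0.156 m and y of half_a in the frame of tray between -0.106 and 0.106 m and z of each of half_a, half_b, slice in the frame of tray below 0.075 m and contact force between each of half_a, half_b, slice and bed below 0.05 N and x of half_b in the frame of tray between -0.156 and 0.156 m and y of half_b in the frame of tray between -0.106 and 0.106 m and x of slice in the frame of tray between -0.156 and 0.156 m and y of slice in the frame of tray between -0.106 and 0.106 m and linear speed of each of half_a, half_b, slice, brush below 0.02 m/s and x of brush in the frame of mat between -0.13 and 0.13 m and y of brush in the frame of mat between -0.08 and 0.08 m and z of brush in the frame of mat below 0.012 m and angle between brush's own z axis and vertical below 0.15 rad and contact force between the fingers and brush below 0.1 N).
It fails at once if an offcut is pushed or gripped with the gripper or arm (over 1 N) (contact force between any of the arm, the fingers and half_a above 1 N or contact force between any of the arm, the fingers and half_b above 1 N or contact force between any of the arm, the fingers and slice above 1 N).
It fails at once if the lamp is bumped (over 5 N) (contact force between anything else and lamp above 5 N).
It fails at once if an offcut falls on the table or is thrown about ((height (world z) of half_a below 0.06 m and (x of half_a in the frame of tray above 0.17 m or y of half_a in the frame of tray above 0.12 m or x of half_a in the frame of tray below -0.17 m or y of half_a in the frame of tray below -0.12 m)) or (height (world z) of half_b below 0.06 m and (x of half_b in the frame of tray above 0.17 m or y of half_b in the frame of tray above 0.12 m or x of half_b in the frame of tray below -0.17 m or y of half_b in the frame of tray below -0.12 m)) or (height (world z) of slice below 0.06 m and (x of slice in the frame of tray above 0.17 m or y of slice in the frame of tray above 0.12 m or x of slice in the frame of tray below -0.17 m or y of slice in the frame of tray below -0.12 m))).
It fails at once if the brush is dropped or slammed onto the mat (over 30 N) (contact force between brush and mat above 30 N).
It fails at once if the bottle or jar is shifted by more than 20 mm (distance of any of spray_bottle, jar from where it was at the start of the episode above 0.02 m).
It also fails if it takes over 72 s, if anything falls off the work surface, if the arm or the gripper's body presses on something with over 40 N, if the wrist force passes 120 N, or if a joint passes its speed limit or range.

## Working session

There is one attempt and no reset: what is moved stays moved. The work goes in short steps, each a Python script; the robot and the scene stay as the last script left them, time stands still between calls to the robot, and variables do not carry over. Pictures are saved under pics/ and viewed, at most 10 in all, crops included, and the job is handed in when it is done.

```bash
mkdir -p pics; python3 - <<'E'
from bench import manip, effector, viewer
import cv2
for n in("top","side"):
    cv2.imwrite(f"pics/{n}0.png",viewer.get_image(n)[:,:,::-1]); print(n,viewer.get_calibration(n))
print(manip.current_clock(),manip.current_tcp_rot(),manip.grip_depth)
E
```

```text
top {'vfov': 53.40526820048996, 'cx': 263.46779388320306, 'cy': 186.54383734835508, 'eye': array([ 0.3690297 , -0.01196785,  1.23210854]), 'attitude': array([-0.68986846,  0.71691042, -0.07164761,  0.07062273])}
side {'vfov': 54.02943832876053, 'cx': 251.29130597118578, 'cy': 189.06758551693838, 'eye': array([0.50353229, 0.77711297, 0.86736446]), 'attitude': array([-0.05534378,  0.92278916, -0.38011494,  0.03016378])}
0.1 [ 9.81636016e-01  1.90761450e-01 -1.45746843e-04 -8.83118603e-04] 0.0188
```

View pics/top0.png

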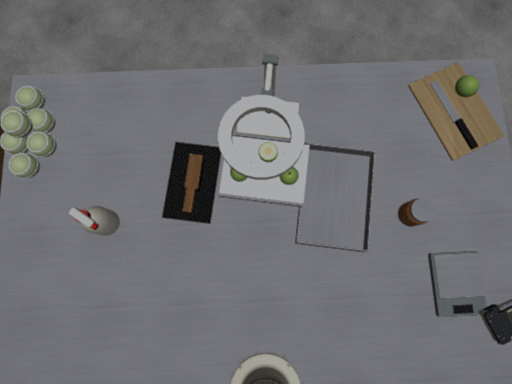

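View pics/side0.png

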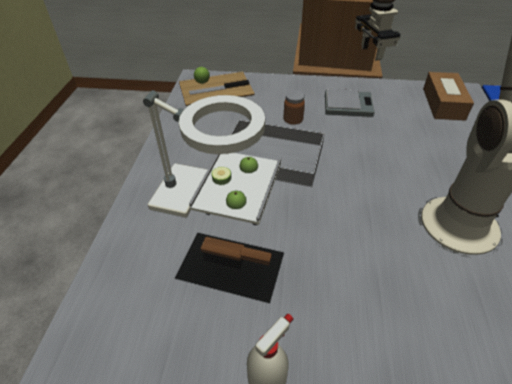

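```bash
cat > h.py <<'E'
import numpy as np, cv2
from scipy.spatial.transform import Rotation as R
from bench import manip, effector, viewer
def cam(n):
    c=viewer.get_calibration(n); f=192/np.tan(np.radians(c['vfov']/2)); return c,f,R.from_quat(c['attitude']).as_matrix()
def ray(n,uv):
    c,f,M=cam(n); uv=np.atleast_2d(uv).astype(float)
    d=np.c_[(uv[:,0]-c['cx'])/f,(uv[:,1]-c['cy'])/f,np.ones(len(uv))]@M.T
    return c['eye'],d
def onplane(n,uv,z):
    e,d=ray(n,uv); return e+d*((z-e[2])/d[:,2])[:,None]
def proj(n,p):
    c,f,M=cam(n); q=(np.atleast_2d(p)-c['eye'])@M; return np.c_[q[:,0]/q[:,2]*f+c['cx'],q[:,1]/q[:,2]*f+c['cy']]
def blobs(m,amin=30):
    cs,_=cv2.findContours(m.astype(np.uint8),cv2.RETR_EXTERNAL,cv2.CHAIN_APPROX_NONE)
    return [c for c in cs if cv2.contourArea(c)>amin]
E
python3 - <<'E'
from h import *
np.set_printoptions(precision=4,suppress=True)
T=cv2.imread('pics/top0.png');S=cv2.imread('pics/side0.png')
for n,I in(('top',T),('side',S)):
    h=cv2.cvtColor(I,cv2.COLOR_BGR2HSV); H,s,V=[h[...,i].astype(int) for i in range(3)]
    print(n)
    for c in blobs(V<40,1000):
        r=cv2.minAreaRect(c); b=cv2.boxPoints(r); W=onplane(n,b,.004)
        print('dark',r[0],'W',onplane(n,r[0],.004)[0],W[:,:2].tolist(),[np.linalg.norm(W[i]-W[i-1]).round(3) for i in(1,2)])
    for c in blobs((H<13)&(s>110)&(V>50),150):
        r=cv2.minAreaRect(c); print('brown',r,onplane(n,r[0],.06)[0],onplane(n,cv2.boxPoints(r),.06)[:,:2].tolist())
    for c in blobs((H>28)&(H<50)&(s>120),30):
        r=cv2.minEnclosingCircle(c); m=cv2.moments(c);print('green',r,cv2.contourArea(c),onplane(n,r[0],.095)[0])
cv2.imwrite('pics/c.png',np.vstack([cv2.resize(T[85:265,150:390],None,fx=3,fy=3,interpolation=cv2.INTER_CUBIC)]))
cv2.imwrite('pics/d.png',np.vstack([cv2.resize(S[80:310,130:340],None,fx=2.6,fy=2.6,interpolation=cv2.INTER_CUBIC)]))
E
```

```text
top
dark (191.64991760253906, 182.25601196289062) W [0.6434 0.2172 0.004 ] [[0.5333195277534722, 0.3114468835084889], [0.7890483012256231, 0.2755519140175609], [0.7576116135275699, 0.11938782499206452], [0.5041772531894375, 0.16134936541477893]] [np.float64(0.258), np.float64(0.159)]
green ((237.5, 174.0), 7.632268905639648) 54.0 [0.6435 0.0598 0.095 ]
green ((288.8043518066406, 175.19564819335938), 8.329614639282227) 108.5 [ 0.6337 -0.0969  0.095 ]
green ((466.3235168457031, 86.0882339477539), 11.432550430297852) 312.5 [ 0.9049 -0.6811  0.095 ]
side
dark (229.03598022460938, 265.36114501953125) W [0.6459 0.2213 0.004 ] [[0.7792502496562299, 0.27552739437131135], [0.785909969832036, 0.10974424179885356], [0.5056062545159791, 0.16426550480415159], [0.5272330218314506, 0.31577969157521085]] [np.float64(0.166), np.float64(0.286)]
green ((235.5625, 199.5), 8.800180435180664) 173.0 [0.6488 0.0628 0.095 ]
green ((248.3235321044922, 164.85293579101562), 7.971175670623779) 129.5 [ 0.6323 -0.0869  0.095 ]
green ((201.0, 74.09091186523438), 7.161173343658447) 124.5 [ 0.9028 -0.6301  0.095 ]
```

View pics/c.png

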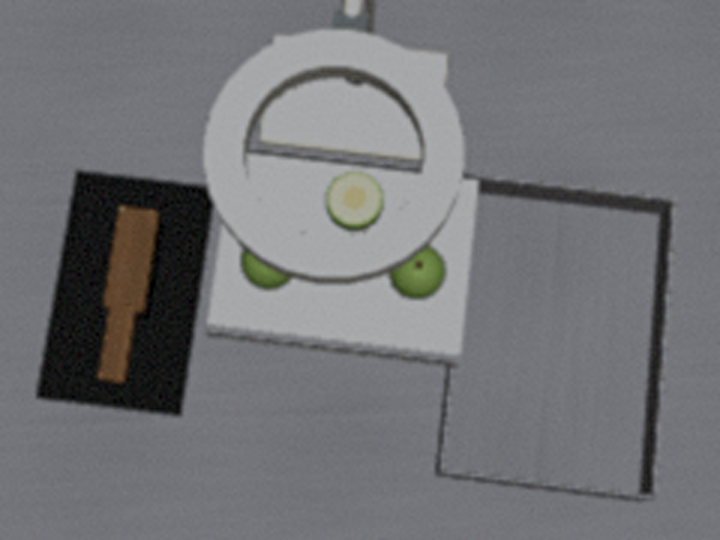

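View pics/d.png

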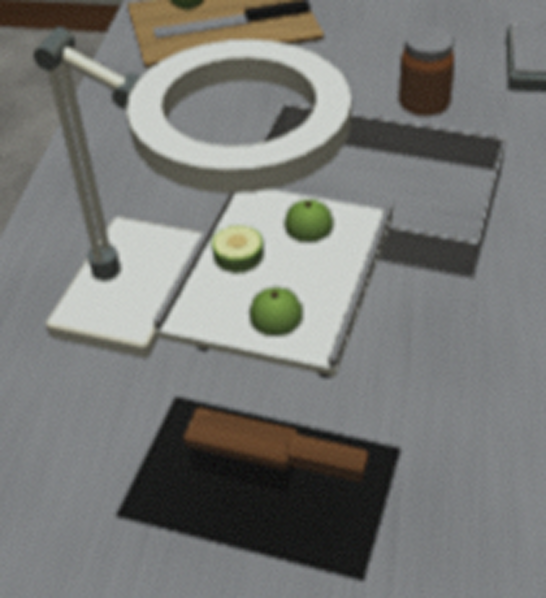

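```bash
python3 - <<'E'
from h import *
np.set_printoptions(precision=4,suppress=True)
t=lambda l:np.array(l)/3+[150,85]
s=lambda l:np.array(l)/2.6+[130,80]
def P(k,n,l,z): print(k,n,onplane(n,(t if n=='top' else s)(l),z)[:,:2].tolist())
P('bed FL FR BR','top',[[208,325],[460,355],[478,180]],.09)
P('bed lip BR FR FL BL','side',[[237,192],[388,208],[330,365],[158,325]],.09)
P('tray BR FR FL','top',[[670,203],[650,495],[437,473]],.06)
P('tray BR FR','side',[[503,138],[478,240]],.06)
P('brush head BL BR, FR FL, hand','top',[[120,206],[158,210],[143,312],[104,305],[98,380],[123,384]],.06)
P('brush head BL?','side',[[199,408],[292,432],[366,450]],.06)
P('domes','side',[[309,203],[275,292]],.113);P('dome','top',[[419,265]],.113)
P('slice','top',[[354,197]],.104);P('slice','side',[[238,241]],.104)
P('ring out L R, bottom','top',[[204,150],[465,155],[335,281],[350,28]],.315)
P('ring in L R','top',[[246,150],[424,150]],.315)
P('ring out L R top bot','side',[[130,110],[351,100],[240,42],[235,170]],.315)
E
```

```text
bed FL FR BR top [[0.5864238727279381, 0.11690576024318997], [0.5458228667385473, -0.13669498804123684], [0.7290669296963264, -0.1662952094089218]]
bed lip BR FR FL BL side [[0.7269217630679993, -0.13573032582438804], [0.5393951473901547, -0.12598878904834643], [0.5807804786396872, 0.12787101210002316], [0.7713211649965048, 0.09319236462601577]]
tray BR FR FL top [[0.7050885914463796, -0.372688102291449], [0.4002880659128987, -0.32318565653894776], [0.43051043333055483, -0.10952105967664019]]
tray BR FR side [[0.39632606730503905, -0.3228104431585618], [0.428121265114185, -0.11364495366565064]]
brush head BL BR, FR FL, hand top [[0.7245304447285177, 0.21193644598980146], [0.7185369764596363, 0.1715488888531233], [0.608557841716081, 0.1878980781586505], [0.6175965863484546, 0.22861938456233943], [0.5388208139857906, 0.2345593957335383], [0.5336724242388751, 0.2087827873343887]]
brush head BL? side [[0.7117359083357659, 0.17576321113886229], [0.6118122200332551, 0.1947953862373515], [0.5356120650596647, 0.2080226010316888]]
domes side [[0.6317914467834214, -0.09806865436440637], [0.6491393047676803, 0.05202439512657053]]
dome top [[0.6351526687777707, -0.09844514179030255]]
slice top [[0.711442522782477, -0.03628668184085712]]
slice side [[0.7058637643627309, -0.03299262878204556]]
ring out L R, bottom top [[0.6934004299565655, 0.09262627505421805], [0.680438142637219, -0.1263517532386777], [0.5763057819971145, -0.013242469413589511], [0.798628480910357, -0.0344353531778295]]
ring in L R top [[0.6920218357705338, 0.057328886232254045], [0.6861820558807254, -0.09219225892691284]]
ring out L R top bot side [[0.788029770428119, 0.017917502226492465], [0.5766791420369506, -0.021397410142014572], [0.7037394336997893, -0.11462178729003403], [0.6696416792266958, 0.09830891919170825]]
```

```bash
cat >> h.py <<'E'
YAW=-.16; TH=np.radians(32); GX=-.105
Z=R.from_euler('z',YAW); C=np.array([.662,-.021,0])
Q=lambda flip=0: Z*R.from_euler('y',-TH)*R.from_euler('x',np.pi)*R.from_euler('z',flip*np.pi)
def tcp(o): # brush origin (world) -> TCP
    return np.asarray(o)+Z.apply([GX,0,.051])+Q().apply([0,0,manip.grip_depth])
def bed(bx,by,z): return C+Z.apply([bx,by,z])
B0=np.array([.666,.202,.004])
E
python3 - <<'E'
from h import *
np.set_printoptions(precision=3,suppress=True)
for f in(0,1):
  for p in [[.45,-.1,.4],tcp(B0+[0,0,.15]),tcp(B0),tcp(bed(.012,.17,.12)),tcp(bed(.012,.16,.084)),tcp(bed(.012,0,.084)),tcp(bed(.012,-.14,.084)),tcp(bed(.03,-.14,.084))]:
    print(f,np.round(p,3),manip.solve_ik(p,Q(f).as_quat()))
E
```

```text
0 [ 0.45 -0.1   0.4 ] None
0 [0.572 0.217 0.189] [-1.415  0.373  0.926  2.142  0.213  0.352 -2.503]
0 [0.572 0.217 0.039] [-0.836  0.562  0.238  2.183  1.525  0.271  2.426]
0 [0.607 0.16  0.155] [-1.077  0.39   0.698  2.153  0.322  0.234 -2.503]
0 [0.606 0.15  0.119] [-1.349  0.687  1.123  2.189 -1.229  0.3   -1.077]
0 [ 0.58  -0.008  0.119] [-1.203  1.083  1.525  2.332  4.503  0.916 -0.4  ]
0 [ 0.558 -0.146  0.119] [-0.815  0.797  1.359  2.344  4.507  0.802  0.016]
0 [ 0.575 -0.149  0.119] [-0.801  0.836  1.357  2.304  4.511  0.828 -0.02 ]
1 [ 0.45 -0.1   0.4 ] None
1 [0.572 0.217 0.189] [ 0.394  0.619 -1.296  2.09   1.385  1.033 -0.237]
1 [0.572 0.217 0.039] [-0.021  0.686 -0.735  2.156  1.682  0.784 -0.624]
1 [0.607 0.16  0.155] [ 0.397  0.564 -1.083  2.108  1.421  0.826 -0.188]
1 [0.606 0.15  0.119] [ 0.254  0.535 -0.867  2.142  1.483  0.702 -0.282]
1 [ 0.58  -0.008  0.119] [ 0.06   0.301 -0.207  2.3    1.559  0.209 -0.212]
1 [ 0.558 -0.146  0.119] [ 0.994  0.416 -0.861  2.295  1.621  0.254  0.132]
1 [ 0.575 -0.149  0.119] [ 0.984  0.449 -0.865  2.255  1.572  0.278  0.191]
```

```bash
python3 - <<'E'
import h
from h import *
np.set_printoptions(precision=3,suppress=True)
for th in (20,25,28):
  h.TH=np.radians(th)
  for p in [[.5,.1,.4],[.45,-.2,.35],tcp(B0+[0,0,.15]),tcp(B0),tcp(bed(.012,.17,.12)),tcp(bed(.012,.16,.084)),tcp(bed(.012,0,.084)),tcp(bed(.012,-.14,.084))]:
    print(th,np.round(p,3),manip.solve_ik(p,Q(1).as_quat()))
E
```

```text
20 [0.5 0.1 0.4] [ 0.373 -0.134 -0.662  1.907  0.081  1.028  1.082]
20 [ 0.45 -0.2   0.35] [ 1.306 -0.166 -0.764  2.029 -0.301  0.924  2.085]
20 [0.569 0.218 0.187] [ 0.434  0.658 -1.298  1.952  1.111  1.055  0.054]
20 [0.569 0.218 0.037] [ 0.154  0.738 -0.882  2.033  1.333  0.782 -0.192]
20 [0.604 0.161 0.153] [ 0.541  0.764 -1.301  1.958  1.229  1.043  0.101]
20 [0.602 0.151 0.117] [ 0.442  0.674 -1.085  1.994  1.183  0.859  0.105]
20 [ 0.577 -0.007  0.117] [ 0.595  0.436 -0.802  2.126  0.897  0.519  0.551]
20 [ 0.554 -0.145  0.117] [ 1.007  0.478 -0.931  2.134  0.859  0.488  0.885]
25 [0.5 0.1 0.4] [ 0.375 -0.197 -0.667  1.973  0.087  0.933  1.067]
25 [ 0.45 -0.2   0.35] [ 1.103 -0.203 -0.55   2.101 -0.359  0.833  2.143]
25 [0.57  0.217 0.188] [ 0.418  0.626 -1.288  2.011  1.21   1.022 -0.056]
25 [0.57  0.217 0.038] [ 0.193  0.794 -0.974  2.085  1.539  0.882 -0.369]
25 [0.605 0.16  0.154] [ 0.42   0.578 -1.083  2.024  1.199  0.832  0.044]
25 [0.604 0.151 0.118] [ 0.431  0.658 -1.085  2.057  1.332  0.838 -0.05 ]
25 [ 0.578 -0.007  0.118] [ 0.763  0.51  -1.025  2.19   1.265  0.569  0.226]
25 [ 0.556 -0.146  0.118] [ 0.957  0.42  -0.842  2.204  0.979  0.338  0.754]
28 [0.5 0.1 0.4] [ 0.375 -0.232 -0.669  2.013  0.094  0.875  1.053]
28 [ 0.45 -0.2   0.35] [ 0.958 -0.222 -0.408  2.145 -0.38   0.773  2.166]
28 [0.571 0.217 0.188] [ 0.132  0.382 -0.866  2.052  1.041  0.754 -0.001]
28 [0.571 0.217 0.038] [-0.151  0.607 -0.54   2.124  1.489  0.61  -0.48 ]
28 [0.606 0.16  0.154] [ 0.411  0.569 -1.083  2.061  1.291  0.822 -0.053]
28 [0.604 0.15  0.118] [ 0.457  0.694 -1.141  2.092  1.456  0.887 -0.154]
28 [ 0.579 -0.008  0.118] [ 0.686  0.454 -0.924  2.231  1.37   0.487  0.095]
28 [ 0.557 -0.146  0.118] [ 0.828  0.363 -0.676  2.247  1.049  0.215  0.66 ]
```

```bash
sed -i 's/radians(32)/radians(25)/' h.py; python3 - <<'E'
from h import *
q=Q(1).as_quat()
for p in [[.45,-.2,.35],[.47,.05,.4],[.5,.235,.3],tcp(B0+[0,0,.12])]:
    manip.move_pose(p,q)
    print(manip.current_clock(),manip.current_q().round(2))
cv2.imwrite('pics/s1.png',viewer.get_image('side')[:,:,::-1]); cv2.imwrite('pics/t1.png',viewer.get_image('top')[:,:,::-1])
a=cv2.imread('pics/s1.png');b=cv2.imread('pics/t1.png')
cv2.imwrite('pics/v1.png',np.hstack([a[100:384,100:480],b[60:344,100:480]]))
manip.servo_line(tcp(B0+[0,0,.05]),vel=.12)
print(manip.current_q().round(2),manip.current_force())
E
```

```text
2.125 [ 1.1  -0.2  -0.55  2.1  -0.36  0.83  2.14]
3.125 [ 0.25 -0.28 -0.44  2.05  0.04  0.93  1.2 ]
3.9833 [ 0.28  0.11 -1.02  2.    0.57  0.88  0.36]
4.6667 [ 0.16  0.46 -0.89  2.04  1.06  0.77 -0.  ]
[ 0.06  0.57 -0.78  2.08  1.27  0.71 -0.21] [0.41737358 0.23811304 0.4892762 ]
```

View pics/v1.png

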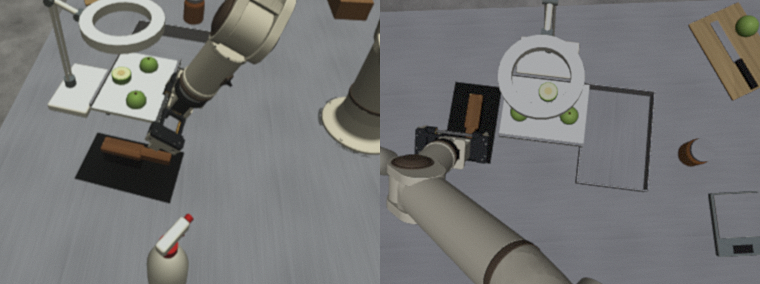

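The gripper is centred over the handle (side view roughly px 165,130; top view 450,145) and nothing is disturbed. Next I descend, grasp and lift.

```bash
python3 - <<'E'
from h import *
manip.servo_line(tcp(B0+[0,0,.0]),vel=.06)
print(manip.current_force().round(2))
effector.close(55)
print(manip.current_finger_gap(),manip.current_gripper_force(),manip.current_force().round(2))
manip.servo_line(tcp(B0+[0,0,.06]),vel=.08)
print(manip.current_tool_pos()-tcp(B0+[0,0,.06]),manip.current_force().round(2),manip.current_wrist_torque().round(3))
manip.servo_line(tcp(B0+[0,0,.14]),vel=.12)
print(manip.current_q().round(2),manip.current_clock(),manip.current_gripper_force())
a=viewer.get_image('side')[:,:,::-1];b=viewer.get_image('top')[:,:,::-1]
cv2.imwrite('pics/v2.png',np.hstack([cv2.resize(a[150:350,120:320],None,fx=2,fy=2),cv2.resize(b[60:260,100:300],None,fx=2,fy=2)]))
E
```

```text
[-0.06  0.25 -0.49]
0.025410687571443342 54.99805390834808 [ 0.75  1.19 -0.09]
[-0.00034288 -0.00032777 -0.00051065] [-0.73 -0.77 -2.61] [0.226 0.573 0.005]
[ 0.18  0.43 -0.91  2.03  1.01  0.78  0.05] 9.2417 54.99786615371704
```

View pics/v2.png

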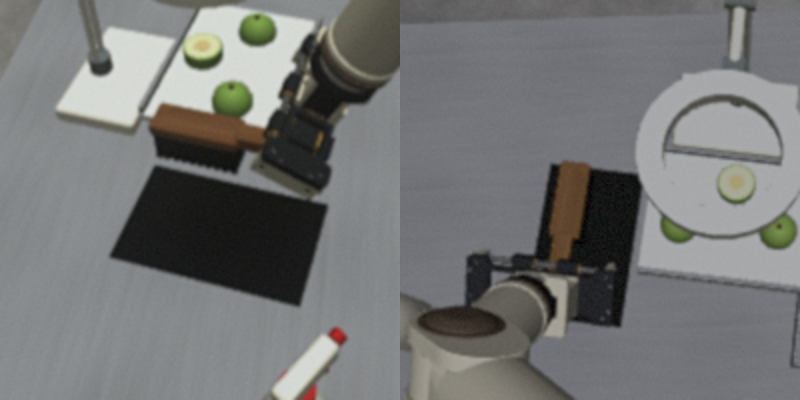

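```bash
python3 - <<'E'
from h import *
B=B0+[0,0,.14]
for n,o in(('side',(120,150)),('top',(100,60))):
    p=np.array([B+Z.apply([x,y,.06]) for x in(.055,-.055) for y in(-.021,.021)])
    print(n,((proj(n,p)-o)*2).round(0).tolist())
E
```

```text
side [[158.0, 98.0], [144.0, 123.0], [244.0, 117.0], [233.0, 143.0]]
top [[188.0, 162.0], [159.0, 159.0], [176.0, 238.0], [146.0, 234.0]]
```

Brush is held level and matches the predicted outline (side px ~160,103). Now the sweep.

```bash
python3 - <<'E'
from h import *
manip.servo_line(tcp(bed(-.02,.18,.13)),vel=.12)
manip.servo_line(tcp(bed(.012,.165,.084)),vel=.08)
print(manip.current_q().round(2),manip.current_force().round(2))
f=[]
for by in (.06,-.04,):
    manip.servo_line(tcp(bed(.012,by,.084)),vel=.07)
    print(by,manip.current_clock(),manip.current_q().round(2),manip.current_force().round(2))
    f.append(np.hstack([cv2.resize(viewer.get_image(n)[y:y+150,x:x+200],None,fx=2,fy=2) for n,x,y in(('side',160,100),('top',190,90))]))
cv2.imwrite('pics/v3.png',np.vstack(f)[:,:,::-1])
E
```

```text
[ 0.22  0.52 -0.8   2.06  1.17  0.66  0.02] [-0.09 -0.19 -1.24]
0.06 12.3917 [ 0.44  0.44 -0.79  2.16  1.16  0.52  0.18] [-0.02 -0.5  -1.45]
-0.04 14.0667 [ 0.68  0.4  -0.8   2.21  1.1   0.4   0.42] [ 0.34 -0.63 -0.86]
```

View pics/v3.png

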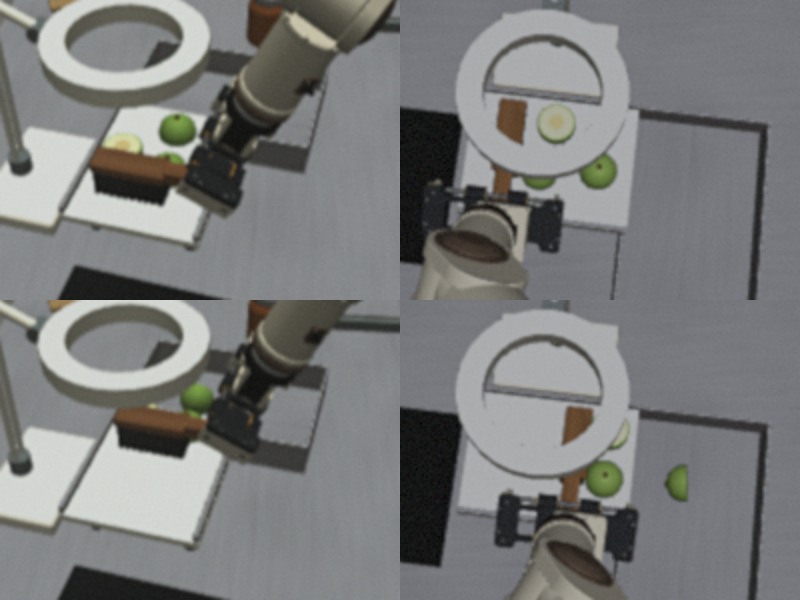

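Brush face is carrying the slice and the second half (top px ~292,179); the first half is already in the tray (~330,181). Continuing off the edge.

```bash
python3 - <<'E'
from h import *
f=[]
for by,v in ((-.10,.05),(-.145,.05)):
    manip.servo_line(tcp(bed(.008,by,.084)),vel=v)
    print(by,manip.current_clock(),manip.current_q().round(2),manip.current_force().round(2))
manip.sleep(.5)
manip.servo_line(tcp(bed(.008,-.10,.09)),vel=.1)
f=[cv2.resize(viewer.get_image(n)[y:y+200,x:x+200],None,fx=2,fy=2) for n,x,y in(('side',160,80),('top',190,90))]
cv2.imwrite('pics/v4.png',np.hstack(f)[:,:,::-1])
E
```

```text
-0.1 15.5167 [ 0.85  0.4  -0.82  2.22  1.03  0.35  0.61] [ 0.73  0.18 -2.41]
-0.145 16.5667 [ 0.99  0.42 -0.86  2.21  0.98  0.34  0.76] [-0.56  0.02 -1.56]
```

View pics/v4.png

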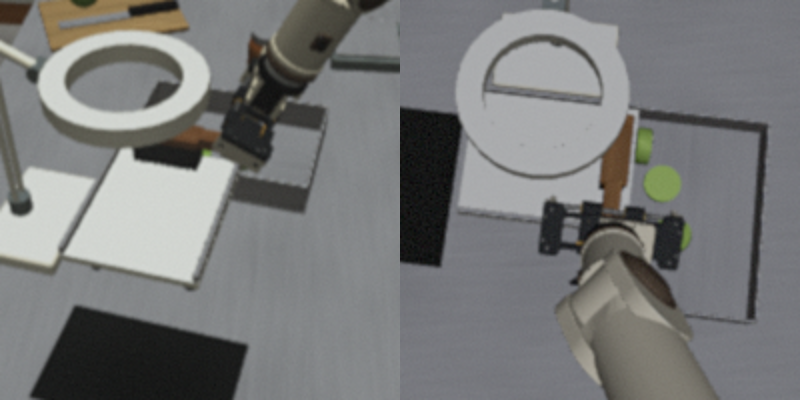

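All three are off the bed: a half at px (662,183), another at (683,235), and the slice tilted beside the near wall (642,145). I'll back out to over the mat and check the slice.

```bash
python3 - <<'E'
from h import *
manip.servo_line(tcp(bed(-.005,-.05,.11)),vel=.1)
manip.servo_line(tcp(bed(-.005,.16,.12)),vel=.13)
manip.servo_line(tcp(B0+[0,0,.14]),vel=.12)
print(manip.current_clock(),manip.current_q().round(2),manip.current_gripper_force(),manip.current_finger_gap())
f=[cv2.resize(viewer.get_image(n)[y:y+133,x:x+133],None,fx=3,fy=3) for n,x,y in(('side',210,90),('top',260,120))]
cv2.imwrite('pics/v5.png',np.hstack(f)[:,:,::-1])
E
```

```text
20.975 [ 0.18  0.43 -0.92  2.02  1.01  0.79  0.05] 54.99765336513519 0.02529115918257024
```

View pics/v5.png

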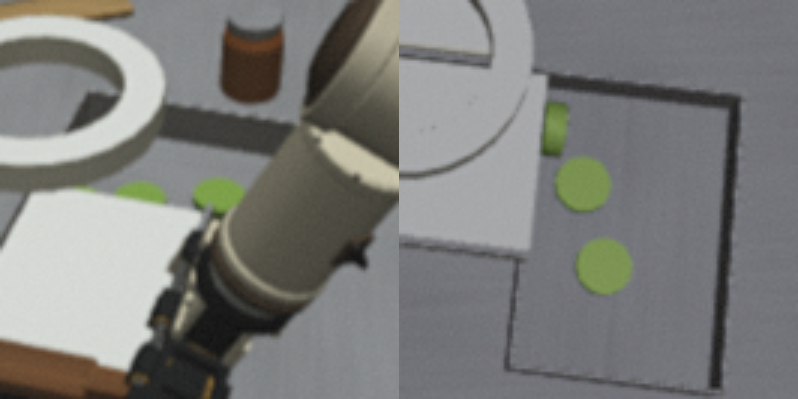

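```bash
python3 - <<'E'
from h import *
np.set_printoptions(linewidth=220)
a=np.mean([viewer.get_image('top').astype(float) for _ in range(6)],0)
cv2.imwrite('pics/t5.png',a[:,:,::-1])
for v in (158,163,168): print(v,'R',a[v,300:322,0].astype(int),'\n   G',a[v,300:322,1].astype(int),'\n   B',a[v,300:322,2].astype(int),'far',a[v,362:376,1].astype(int))
for v in (208,215,225,235): print(v,'near',a[v,290:306,1].astype(int),'far',a[v,360:376,1].astype(int))
g=a.astype(np.uint8);h=cv2.cvtColor(g,cv2.COLOR_RGB2HSV)
for c in blobs((h[...,0]>28)&(h[...,0]<50)&(h[...,1]>110)&(h[...,2]>30)): print(cv2.minAreaRect(c))
E
```

```text
158 R [167 166 167 166 166 167 168 159 101  95 110 112 109 109 108 111 117 115 113 113 113 115] 
   G [168 168 168 167 168 168 170 159 106 118 135 136 133 133 133 132 125 117 113 114 114 117] 
   B [170 170 170 170 170 170 172 164  97  60  69  71  69  69  68  78 104 120 121 119 119 122] far [117 117 118 119 118 119 117  97  54  36  35  66 116 119]
163 R [166 166 165 166 167 167 164 133  88 108 119 120 122 123 121 117 116 114 113 111 111 115] 
   G [168 167 167 167 168 168 165 135 102 132 143 143 146 146 145 136 121 113 114 112 113 117] 
   B [169 169 169 169 170 171 168 136  73  66  78  80  82  81  79  88 117 122 119 118 119 122] far [117 118 117 118 117 118 110  73  39  34  40  73 114 118]
168 R [166 165 166 166 166 169 160  98  75  86  87  89  90  93  96  99 112 114 113 112 113 113] 
   G [167 167 168 168 168 170 161 103  94 107 108 109 111 115 114 104 112 115 114 113 114 114] 
   B [169 169 169 169 170 172 164  96  44  52  54  55  54  57  73 101 119 121 119 118 120 119] far [118 119 118 117 119 120 110  62  33  34  61  99 107 114]
208 near [119 119 119 120 120 121 121 117  96  78 
[... 199 characters left out ...]
 51  34  36  66 114 110 114 117 117 117]
225 near [116 118 117 117 119 117  97  68  94 113 116 114 114 113 115 115] far [117 118 117 117 101  58  34  36  60 103 115 116 115 116 115 115]
235 near [114 114 115 117 116 104  72  98 109 115 115 114 113 113 116 115] far [118 117 118 111  65  36  37  45  76 114 116 116 118 116 117 117]
((328.0, 208.5), (15.0, 16.0), 90.0)
((320.75, 181.25001525878906), (15.55634880065918, 16.26345443725586), 45.0)
((311.32928466796875, 162.5365753173828), (6.073734283447266, 15.570846557617188), 6.340191841125488)
((466.5, 86.0), (20.0, 21.0), 90.0)[ WARN:0@3.731] global loadsave.cpp:1063 imwrite_ Unsupported depth image for selected encoder is fallbacked to CV_8U.
```

```bash
python3 - <<'E'
from h import *
manip.servo_line(tcp(B0+[0,0,.03]),vel=.1)
z=.03
f0=manip.current_force()
for z in np.arange(.015,-.0031,-.001):
    manip.servo_line(tcp(B0+[0,0,z]),vel=.03)
    f=manip.current_force()-f0
    if f[2]>1.5: break
print(z,f.round(2),manip.current_clock())
effector.open_jaws(); manip.sleep(.5)
print(manip.current_force().round(2))
p=manip.current_tool_pos(); zt=R.from_quat(manip.current_tcp_rot()).apply([0,0,1])
manip.servo_line(p-zt*.10,vel=.08)
manip.sleep(1)
f=[cv2.resize(viewer.get_image(n)[y:y+200,x:x+200],None,fx=2,fy=2) for n,x,y in(('side',160,130),('top',150,100))]
cv2.imwrite('pics/v6.png',np.hstack(f)[:,:,::-1]); print(manip.current_clock())
E
```

```text
-0.0010000000000000148 [-3.31  0.19  6.43] 27.275
[0.3  0.25 0.47]
31.425
```

View pics/v6.png

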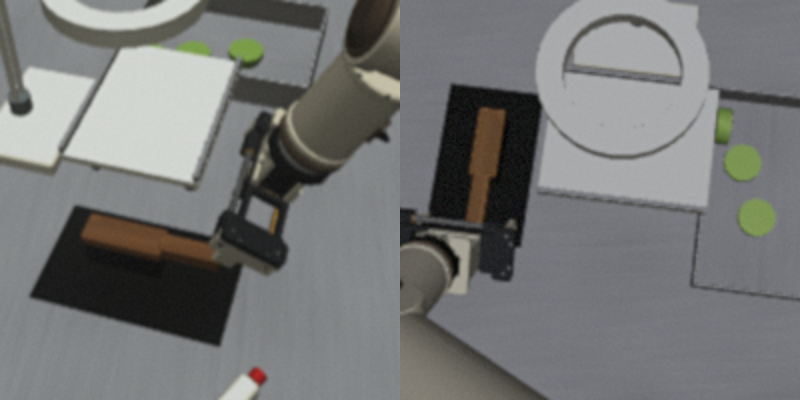

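The brush stands on its mat (side px ~125,240), released, with the bed clear and all three offcuts in the tray.

```bash
python3 -c "
from bench import manip
print(manip.hand_in())"
```

```text
the job is handed in; nothing more can be done
None
```

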